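# Scrub the beaker with the bottle brush

## Task

Lift the yellow bottle brush off its drying rest, stand it bristles down in the beaker in the blue holder and let go, leaving it leaning there. Then take it again by its black handle and, holding it roughly upright with the bristles lightly against the glass wall, scrub two full strokes, each up until the top of the bristles is about at the rim and back down to the bottom. Finally stand the brush bristles down in the dark steel pot and let go; be gentle with the glass and leave the other things on the bench where they are.

Things in the scene. Friction and masses are not known exactly. Their poses are not given: they have to be found in the camera images.
- brush: Loose bottle brush, 235 mm, about 90 g. Origin: centre of the flat bristle end (tip); z runs to the handle end. From the tip: yellow bristle head 0-60 mm (44 mm diameter, solid to the touch), bare steel shaft to 150 mm (10 mm diameter), black handle to 235 mm (22 mm diameter). Centre of mass 75 mm from the tip. Starts in the drying rest, handle end 35 degrees up from level.
- rest: Grey fixed drying rest, base 240 x 90 x 8 mm. Origin: centre of underside; z up, x towards the raised handle end (away from the robot, give or take its yaw). The brush tip lies at x = -100 mm, 45 mm high, against an end stop; lipped troughs hold the bristle head and the handle (182-218 mm from the tip). The bare shaft is free all round.
- beaker: Clear glass beaker fixed in a blue holder (104 mm square base plate 4 mm thick and four blue corner posts up to 57 mm high). Origin: centre of its underside, z up. Beaker 80 mm outside diameter, 72 mm inside, straight 4 mm wall, rim 110 mm high. Does not move when pushed.
- beaker_floor (a point): Centre of the beaker's inner floor, 5 mm above its underside (inside depth 105 mm).
- beaker_mouth (a point): Centre of the beaker's mouth at rim height, 110 mm above its underside.
- pot: Dark steel tool pot, fixed, on a black rubber foot of 116 mm diameter. Origin: centre of its underside, z up. 90 mm outside diameter, 82 mm inside, rim 90 mm high.
- pot_floor (a point): Centre of the pot's inner floor, 6 mm above the underside.
- pot_mouth (a point): Centre of the pot's mouth at rim height, 90 mm above the underside.
- wash_bottle: Bystander: white squeeze bottle with red cap, 64 mm diameter, 160 mm tall, loose. Origin: centre of its underside.
- amber_jar: Bystander: amber glass jar, 68 mm diameter, 90 mm tall, loose. Origin: centre of its underside.
- small_beaker: Bystander: small open glass beaker, 60 mm diameter, 70 mm tall, loose. Origin: centre of its underside.
- dish: Bystander: greenish round glass dish, 90 mm diameter, 18 mm tall, loose. Origin: centre of its underside.
- stopper: Bystander: black rubber stopper, 36 mm diameter, 30 mm tall, loose. Origin: centre of its underside.
- can: Bystander: aluminium can, 56 mm diameter, 100 mm tall, loose. Origin: centre of its underside.
- sample_box: Bystander: orange box, 70 x 50 x 28 mm, loose. Origin: centre of its underside.

How it is judged:
By the outcome, as a careful person would: the job done as asked, in the order asked, and still so for the second after the job is handed in, with the robot touching nothing.
It also fails if it takes over 72 s, if anything falls off the work surface, if the arm or the gripper's body presses on something with over 40 N, if the wrist force passes 120 N, or if a joint passes its speed limit or range.

## Robot

A 6-joint arm with a two-finger parallel gripper is mounted at the origin on the work surface. World frame = base frame: x ahead of the robot, y to its left, z up, the work surface at z = 0. Lengths are in mm, angles in rad, forces in N, time in s.
With the tool pointing down it reaches from about 350 to 775 mm from the base axis. Payload 7.3 kg.
Tool frame: the origin (TCP) lies at the centre of the arm's flange, where the gripper is bolted on; the fingertips stand 178 mm ahead of it and the grasp point (between the pads) lies 159 mm ahead of it; z points along the fingers, y is the direction in which the jaws open and shut (so a half turn about z gives the same grasp; the last joint's range is limited). The gripper opens to 92 mm and grips with 3 to 60 N. Pads are 19 mm wide; open, the fingers measure 130 mm over their backs; the gripper's body (75 mm by 190 mm) begins 47 mm behind the grasp point.
Start: joints at [1.057, 0.342, 1.524, -0, 1.275, -0.146], TCP at [188.75, 489.899, 404.741] pointing down, gripper open.
Joint ranges: [-2.53, 2.53], [-0.77, 2.02], [0.04, 2.7], [-1, 4.14], [0.28, 2.66], [-3.11, 3.11]. Speed limits (rad/s): [2.57, 2.57, 3.14, 3.14, 3.14, 3.14].

## Interface

Orientations are given as [roll, pitch, yaw] about the fixed x, y, z axes, in that order (R = Rz(yaw) Ry(pitch) Rx(roll)).
In Python, from plant import get_obs, capture, close_job gives the robot as it stands. The module is installed in compiled form; this text tells all that it offers.
- The arm moves only by the shell command python3 -m pendant 'ROWS'. ROWS is JSON, a list of rows, each a list of 3 entries, a list of its own where there are three numbers: the shift along the tool's x, y, z in m, then the turn, a rotation vector about the tool's x, y, z in rad, then the finger opening in m, from 0 to 0.0918. In form: [[[tx, ty, tz], [wx, wy, wz], fingers], ...]. A call has 1 to 10 rows; each row is the pose to reach, as a shift and turn from the pose commanded when the call began, along the tool's axes at that moment; what a row does not reach only later rows make up. A row lasts 1/12 s, in which the tool goes at most 41.7 mm and 7.16 degrees, less where a joint would pass 70% of its speed; a pose out of reach is approached as far as the arm can. A call with a gripper value outside its range is refused whole. The fingers move at their own pace and stop on an object; the grip force is fixed at half the most. Time passes only in rows, so rows that repeat a pose let the fingers close. It gives the time, the measured TCP pose, the force and the opening at its end, in the units of the state.
- get_obs(): the state, without advancing time (a new reading comes with each control period).
- capture(name): name is "scene" or "top" or "wrist"; returns a dict with "color" (384x512x3 uint8, red, green, blue), "mtx" (3x3 intrinsics, pixels), "rvec" (rotation vector, rad) and "tvec" (3), from world to camera coordinates, as OpenCV has them. Camera axes: x right, y down, z forward; pixel columns grow to the right and rows downward; lengths in mm; the calibration is good to about 2 mm. A picture is of the moment at which its call begins. There is no depth.
- close_job(): hands the job in, once; it reports no verdict.
The state is a dict: "time": time; "joint_positions": joint angles; "dq": joint speeds; "tau": joint torques, N m; "tool_pos": TCP position; "tcp_rot": TCP orientation; "contact_force": force on the tool from outside, world axes, zero at the start; "moment": the same for the moment, N m; "grip_width": finger opening in mm.
Only numpy, scipy, OpenCV 4.12 (cv2) and the standard library are available. Lean on these libraries where they do the work, as an engineer would, in place of code of your own. Each camera call takes 0.05 s, during which the arm holds its last target. There are 200 camera calls.

## Working session

There is one attempt and no reset: what is moved stays moved. The work goes in short steps, Python scripts to look and compute and a shell command to move; the robot and the scene stay as the last step left them, time stands still between calls to the robot, and variables do not carry over. Pictures are saved under pics/ and viewed, about 8 in all and at most 12, crops included, and the job is handed in when it is done.

```bash
mkdir -p pics; python3 - <<'E'
from plant import *
import cv2,numpy as np
for n in("scene","top"):
    c=capture(n); cv2.imwrite(f"pics/{n}0.png",cv2.resize(c["color"][:,:,::-1],(800,600)))
    np.savez(f"{n}.npz",**c)
    R=cv2.Rodrigues(np.array(c["rvec"],float))[0]; print(n,c["mtx"],(-R.T@np.array(c["tvec"]).ravel()),R[2])
print(get_obs())
E
```

```text
scene [[429.93375198   0.         248.24088195]
 [  0.         429.93375198 186.63664064]
 [  0.           0.           1.        ]] [1259.52711283  571.84295355  936.32572307] [-0.57872108 -0.44819332 -0.68132566]
top [[431.26291023   0.         263.87431559]
 [  0.         431.26291023 187.27048284]
 [  0.           0.           1.        ]] [ 384.07716536   21.66000956 1513.15853275] [ 0.13963325 -0.00285005 -0.99019919]
{'time': 0.1, 'joint_positions': array([ 1.05699101e+00,  3.42628868e-01,  1.52489338e+00,  2.48219740e-05,
        1.27535956e+00, -1.46002084e-01]), 'dq': array([ 0.00033031,  0.00017691, -0.00288835, -0.00104882,  0.00103835,
       -0.00147435]), 'tau': array([ 1.95946763e-03, -4.32006204e+01, -2.44694781e+01,  7.19944225e-02,
        5.24846662e-02, -8.81816459e-05]), 'tool_pos': array([188.69479895, 489.79961299, 404.13665759]), 'tcp_rot': array([-3.14032067e+00, -2.11035494e-04,  2.77378204e+00]), 'contact_force': array([ 0.20627352,  0.06878385, -0.21919105]), 'moment': array([-0.04627739, -0.04226836,  0.02229211]), 'grip_width': 92.27302494948638}
```

View pics/top0.png

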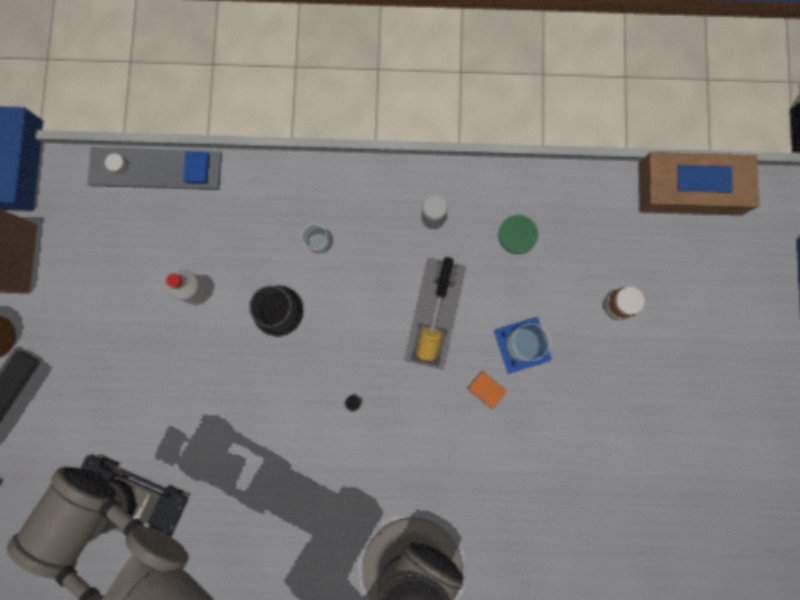

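View pics/scene0.png

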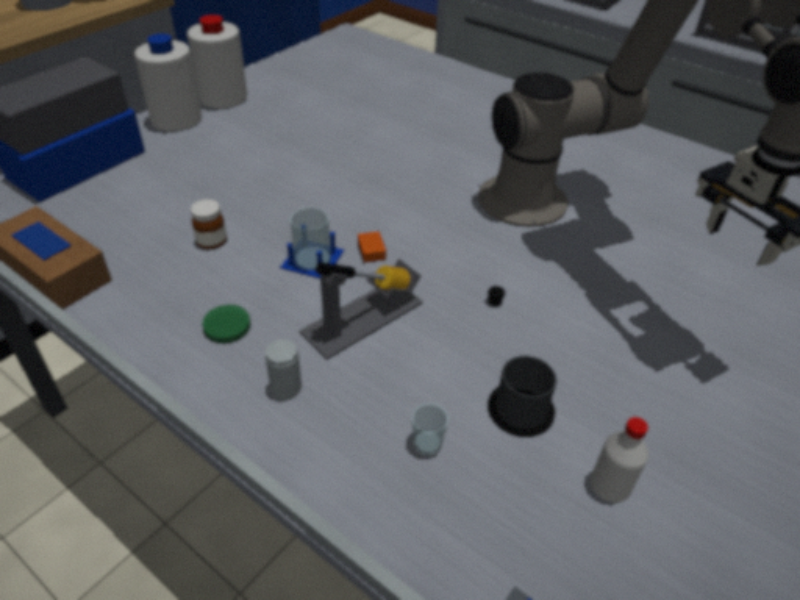

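```bash
cat > h.py <<'E'
import numpy as np,cv2
def P(c,pts):
    return cv2.projectPoints(np.array(pts,float).reshape(-1,3),np.array(c["rvec"],float),np.array(c["tvec"],float),np.array(c["mtx"]),None)[0].reshape(-1,2)
def ray(c,uv,z):
    R=cv2.Rodrigues(np.array(c["rvec"],float))[0]; o=-R.T@np.array(c["tvec"],float).ravel()
    d=R.T@np.linalg.inv(c["mtx"])@np.array([uv[0],uv[1],1.]); return o+d*(z-o[2])/d[2]
def tri(cs,uvs):
    A=[];b=[]
    for c,uv in zip(cs,uvs):
        R=cv2.Rodrigues(np.array(c["rvec"],float))[0]; o=-R.T@np.array(c["tvec"],float).ravel()
        d=R.T@np.linalg.inv(c["mtx"])@np.array([uv[0],uv[1],1.]); d/=np.linalg.norm(d); M=np.eye(3)-np.outer(d,d); A.append(M);b.append(M@o)
    return np.linalg.lstsq(np.vstack(A),np.hstack(b),rcond=None)[0]
def circ(x,y,z,r,n=48):
    a=np.linspace(0,2*np.pi,n+1); return np.c_[x+r*np.cos(a),y+r*np.sin(a),np.full(n+1,z)]
def rect(x,y,z,w,h,yaw):
    q=np.array([[1,1],[1,-1],[-1,-1],[-1,1],[1,1]])*[w/2,h/2]; C,S=np.cos(yaw),np.sin(yaw)
    return np.c_[x+q[:,0]*C-q[:,1]*S,y+q[:,0]*S+q[:,1]*C,np.full(5,z)]
def draw(img,c,pl,k,off,col):
    p=((P(c,pl)-off+.5)*k-.5); cv2.polylines(img,[np.round(p*16).astype(int)],False,col,1,cv2.LINE_AA,4)
E
python3 - <<'E'
from h import *
t=np.load("top.npz"); s=np.load("scene.npz"); k=.64
def cl(c,L,z): return np.array([ray(c,(u*k,v*k),z)[:2] for u,v in L])
for n,L,z in (("bk",[(495,330),(540,318),(552,361),(508,373)],4),("rest",[(430,258),(466,266),(442,368),(406,360)],8),("potfoot",[(277,311)],6),("dish",[(518,234)],18)):
    q=cl(t,L,z); print(n,q.round().tolist(),q.mean(0).round(1))
# masks
for nm,c in(("t",t),("s",s)):
    hsv=cv2.cvtColor(c["color"],cv2.COLOR_RGB2HSV)
    m=cv2.inRange(hsv,(18,120,80),(32,255,255)); n,l,st,ce=cv2.connectedComponentsWithStats(m); i=1+np.argmax(st[1:,4]); print(nm,"yellow",st[i],ce[i])
    m=cv2.inRange(hsv,(0,0,0),(180,255,60)); n,l,st,ce=cv2.connectedComponentsWithStats(m)
    for i in range(1,n):
        if 60<st[i,4]<3000: print(nm,"dark",st[i],ce[i].round(1))
E
```

```text
bk [[518.0, -171.0], [548.0, -272.0], [452.0, -299.0], [423.0, -201.0]] [ 485.1 -235.7]
rest [[677.0, -21.0], [661.0, -103.0], [429.0, -54.0], [445.0, 27.0]] [552.9 -37.5]
potfoot [[546.0, 320.0]] [545.7 320. ]
dish [[737.0, -219.0]] [ 736.6 -218.6]
t yellow [267 210  16  21 245] [274.04489796 220.2122449 ]
t dark [254   0  34   3  63] [271.4   0.9]
t dark [451   0  61  11 340] [483.5   5.7]
t dark [352   2  82   6 187] [395.    4.8]
t dark [506  66   6  31 163] [508.8  81.1]
t dark [   0   71   27  116 1536] [ 12.9 137.2]
t dark [279 165  11  25 171] [284.1 177.2]
t dark [161 183  33  32 818] [177.  198.1]
t dark [  0 202  10  26 189] [  3.7 214.3]
t dark [  0 224  26  46 584] [  9.5 242.1]
t dark [221 253  10  10  69] [225.6 257.3]
t dark [  38  291   82   69 2146] [ 83.2 322.3]
t dark [ 241  341   55   43 1386] [264.9 365. ]
t dark [ 25 355  26  20 126] [ 40.4 364.4]
t dark [107 364  29  20 192] [121.3 373.9]
t dark [ 51 375  14   9  85] [ 57.8 380. ]
s yellow [240 170  23  15 255] [251.51372549 177.4       ]
s dark [ 12   0  35   6 162] [26.6  2.2]
s dark [365   0  31   6 109] [382.    1.7]
s dark [124 141  18   8  64] [132.9 145.1]
s dark [  0 159  70  38 910] [ 41.4 178.6]
s dark [ 199  167   68   52 1108] [224.4 192.3]
s dark [   0  184   43   85 1479] [ 18. 225.]
s dark [312 184  11  12 103] [316.7 189.3]
s dark [132 209  27  10  79] [145.6 215.5]
s dark [ 313  229   42   51 1680] [334.9 254.4]
s dark [134 361  24  23  63] [146.5 373.7]
```

```bash
cat > ov.py <<'E'
from h import *
BK=(485.,-235.7,np.radians(16.5)); RE=(553.,-37.5,np.radians(-12.)); PO=(545.,322.)
def ov(img,c,k,off):
    D=lambda pl,col:draw(img,c,pl,k,off,col)
    D(rect(BK[0],BK[1],4,104,104,BK[2]),(0,0,255))
    D(circ(*BK[:2],110,40),(0,255,0)); D(rect(RE[0],RE[1],8,240,90,RE[2]),(0,0,255))
    D(circ(*PO,0,58),(0,0,255));D(circ(*PO,90,45),(0,255,0))
    C,S=np.cos(RE[2]),np.sin(RE[2]); e=np.array([C,S,0]); tip=np.array([RE[0],RE[1],45])-100*e; d=e*np.cos(np.radians(35))+[0,0,np.sin(np.radians(35))]
    n1=np.array([-S,C,0]); n2=np.cross(d,n1)
    for s,r in((0,22),(60,22),(150,11),(235,11)):
        D([tip+d*s+r*(np.cos(a)*n1+np.sin(a)*n2) for a in np.linspace(0,6.3,30)],(255,0,255))
if __name__=="__main__":
    t=np.load("top.npz");s=np.load("scene.npz"); O=[]
    for c,x,y,w,h in((t,150,150,220,105),(s,170,130,220,165)):
        k=800/w; im=cv2.resize(c["color"][y:y+h,x:x+w,::-1],None,fx=k,fy=k,interpolation=cv2.INTER_CUBIC); ov(im,c,k,np.array([x,y])); O.append(im)
    o=np.vstack(O); cv2.imwrite("pics/ov1.png",cv2.resize(o,None,fx=600/o.shape[0],fy=600/o.shape[0],interpolation=cv2.INTER_AREA)); print(o.shape)
E
python3 ov.py
```

```text
(982, 800, 3)
```

View pics/ov1.png

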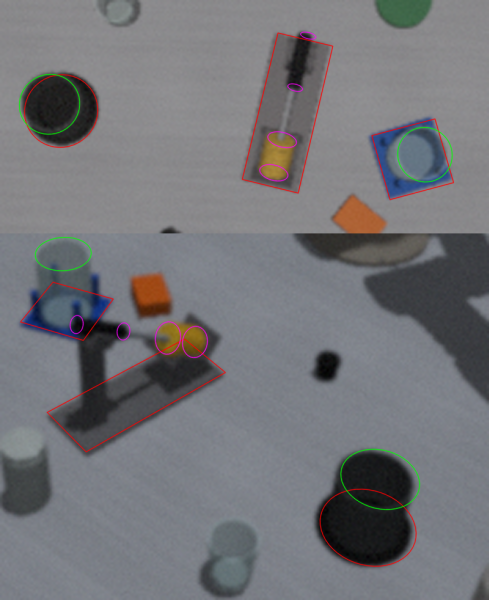

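```bash
cat > g.py <<'E'
# usage: goal(G, R): G grasp point world mm, R goal rotation; prints shift(m) and rotvec in tool axes
from plant import get_obs
from scipy.spatial.transform import Rotation as Ro
import numpy as np
def cur():
    o=get_obs(); R=Ro.from_euler('xyz',o["tcp_rot"]); p=np.array(o["tool_pos"]); return o,p,R
def frame(t,y):  # tool z=t, tool y~y
    t=np.array(t,float);t/=np.linalg.norm(t);y=np.array(y,float);y-=t*(y@t);y/=np.linalg.norm(y)
    return Ro.from_matrix(np.c_[np.cross(y,t),y,t])
def goal(G,R,off=159):
    o,p,Rc=cur(); T=np.array(G)-off*R.as_matrix()[:,2]
    print("shift",(Rc.inv().apply(T-p)/1000).round(4),"rot",(Rc.inv()*R).as_rotvec().round(4),"| g now",(p+159*Rc.as_matrix()[:,2]).round(1))
def st():
    o,p,R=cur(); print("t%.2f"%o["time"],"q",np.round(o["joint_positions"],3),"F",np.round(o["contact_force"],1),"w%.1f"%o["grip_width"],"g",(p+159*R.as_matrix()[:,2]).round(1),"z",R.as_matrix()[:,2].round(3),"y",R.as_matrix()[:,1].round(3))
E
python3 - <<'E'
from g import *
a=np.radians(-12); y=[-np.sin(a),np.cos(a),0]
goal([583.4,-43.9,245],frame([0,0,-1],y))
E
```

```text
shift [-5.602e-01 -3.561e-01  5.000e-04] rot [-0.0013 -0.0003 -0.1584] | g now [188.6 489.6 245.1]
```

```bash
R='[[-0.5602,-0.3561,0],[0,0,-0.158],0.0918]'; python3 -m pendant "[[[-0.5602,-0.3561,0],[0,0,-0.158],0.0918],[[-0.5602,-0.3561,0],[0,0,-0.158],0.0918],[[-0.5602,-0.3561,0],[0,0,-0.158],0.0918],[[-0.5602,-0.3561,0],[0,0,-0.158],0.0918],[[-0.5602,-0.3561,0],[0,0,-0.158],0.0918],[[-0.5602,-0.3561,0],[0,0,-0.158],0.0918],[[-0.5602,-0.3561,0],[0,0,-0.158],0.0918],[[-0.5602,-0.3561,0],[0,0,-0.158],0.0918],[[-0.5602,-0.3561,0],[0,0,-0.158],0.0918],[[-0.5602,-0.3561,0],[0,0,-0.158],0.0918]]"
python3 - <<'E'
from g import *
st()
a=np.radians(-12); y=[-np.sin(a),np.cos(a),0]
goal([583.4,-43.9,245],frame([0,0,-1],y))
E
```

```text
time: 0.93
tool_pos: [435.1, 155.9, 404.6]
tcp_rot: [3.142, -0.0, 2.932]
contact_force: [1.3, 0.7, 0.2]
grip_width: 91.6
t0.93 q [ 0.178  0.227  1.687  0.     1.228 -1.183] F [1.3 0.7 0.2] w91.6 g [435.  155.9 245.6] z [-0.  0. -1.] y [0.208 0.978 0.   ]
shift [-0.1867 -0.1645  0.0006] rot [ 0.0001 -0.0003 -0.0004] | g now [435.  155.9 245.6]
```

```bash
python3 -m pendant "[[[-0.187,-0.1645,0],[0,0,0],0.0918],[[-0.187,-0.1645,0],[0,0,0],0.0918],[[-0.187,-0.1645,0],[0,0,0],0.0918],[[-0.187,-0.1645,0],[0,0,0],0.0918],[[-0.187,-0.1645,0],[0,0,0],0.0918],[[-0.187,-0.1645,0],[0,0,0],0.0918],[[-0.187,-0.1645,0],[0,0,0],0.0918],[[-0.187,-0.1645,0],[0,0,0],0.0918]]"
python3 - <<'E'
from g import *; from plant import capture; from ov import *
st()
c=capture("wrist"); np.savez("w1.npz",**c); k=1.56
im=cv2.resize(c["color"][:,:,::-1],None,fx=k,fy=k,interpolation=cv2.INTER_CUBIC); ov(im,c,k,np.array([0,0])); cv2.imwrite("pics/w1.png",im)
E
```

```text
time: 1.6
tool_pos: [583.8, -44.0, 403.3]
tcp_rot: [3.141, -0.002, 2.928]
contact_force: [0.9, 0.8, -0.1]
grip_width: 91.7
t1.60 q [-0.206  0.455  1.352  0.     1.336 -1.564] F [ 0.9  0.8 -0.1] w91.7 g [583.5 -43.9 244.3] z [-0.002  0.001 -1.   ] y [0.211 0.977 0.   ]
```

View pics/w1.png

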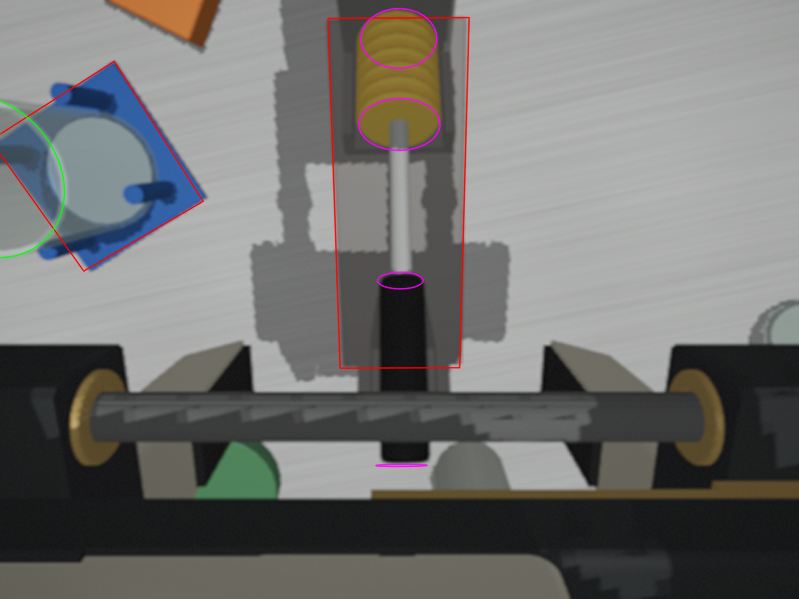

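```bash
python3 -m pendant "[[[0,0,0.04],[0.001,0.002,0],0.0918],[[0,0,0.07],[0.001,0.002,0],0.0918],[[0,0,0.09],[0.001,0.002,0],0.0918],[[0,0,0.1],[0.001,0.002,0],0.0918],[[0,0,0.1075],[0.001,0.002,0],0.0918],[[0,0,0.1075],[0.001,0.002,0],0.0918],[[0,0,0.1075],[0.001,0.002,0],0.0918]]"
python3 -m pendant "[[[0,0,0],[0,0,0],0.01],[[0,0,0],[0,0,0],0.01],[[0,0,0],[0,0,0],0.01],[[0,0,0],[0,0,0],0.01],[[0,0,0],[0,0,0],0.01],[[0,0,0],[0,0,0],0.01],[[0,0,0],[0,0,0],0.01],[[0,0,0],[0,0,0],0.01]]"
python3 -c "
from g import *; st()"
```

```text
time: 2.23
tool_pos: [583.2, -41.5, 298.3]
tcp_rot: [-3.141, -0.0, 2.933]
contact_force: [1.0, -0.1, 0.2]
grip_width: 91.8
time: 2.9
tool_pos: [583.0, -42.0, 297.2]
tcp_rot: [-3.141, -0.002, 2.932]
contact_force: [0.5, 1.1, -0.4]
grip_width: 43.1
t2.90 q [-2.030e-01  5.510e-01  1.501e+00 -1.000e-03  1.091e+00 -1.563e+00] F [ 0.5  1.1 -0.4] w43.1 g [582.7 -42.1 138.2] z [-0.002 -0.    -1.   ] y [ 0.208  0.978 -0.001]
```

```bash
python3 -m pendant "[[[0,0,0],[0,0,0],0.01],[[0,0,0],[0,0,0],0.01],[[0,0,0],[0,0,0],0.01],[[0,0,0],[0,0,0],0.01],[[0,0,0],[0,0,0],0.01],[[0,0,0],[0,0,0],0.01]]"
python3 - <<'E'
from g import *; st()
D=[(.342,1.524,525.0,404.7),(.227,1.687,462.2,404.6),(.455,1.352,585.4,403.3),(.551,1.501,584.5,297.2)]
A=[];b=[]
for q2,q3,r,z in D:
    A+= [[np.sin(q2),np.sin(q2+q3),0],[np.cos(q2),np.cos(q2+q3),1]]; b+=[np.sqrt(r*r-76**2),z]
x,res,_,_=np.linalg.lstsq(np.array(A),np.array(b),rcond=None); print(x,np.array(A)@x-b)
A=[a+[i%2==0] for i,a in enumerate(A)]
x,res,_,_=np.linalg.lstsq(np.array(A,float),np.array(b),rcond=None); print(x,np.array(A)@x-b)
E
```

```text
time: 3.4
tool_pos: [583.1, -42.0, 297.2]
tcp_rot: [-3.141, -0.002, 2.932]
contact_force: [0.9, -0.5, -0.2]
grip_width: 21.3
t3.40 q [-2.030e-01  5.510e-01  1.501e+00 -1.000e-03  1.091e+00 -1.563e+00] F [ 0.9 -0.5 -0.2] w21.3 g [582.7 -42.1 138.2] z [-0.002 -0.    -1.   ] y [ 0.208  0.978 -0.001]
[488.61596105 370.31820261  52.15179789] [-1.30252915  0.03153728  2.77868454 -0.98139053 -5.68164146  1.09704955
  4.5360827  -0.1471963 ]
[490.65602512 379.79761971  53.42012378  -9.7633929 ] [-1.31237675  0.46388703  2.40101049 -0.91521393 -5.33229745  1.97957481
  4.24366371 -1.5282479 ]
```

```bash
cat > ik.py <<'E'
from g import *
L2,L3,Z0,OFF=488.,372.,52.5,76.
lo=np.array([-2.53,-.77,.04,-1,.28,-3.11]);hi=np.array([2.53,2.02,2.7,4.14,2.66,3.11])
def ik(G,R,d6):
    M=R.as_matrix(); w=np.array(G)-(159+d6)*M[:,2]; r=np.hypot(w[0],w[1])
    q1=np.arctan2(w[1],w[0])-np.arcsin(OFF/r); x=np.sqrt(r*r-OFF**2); z=w[2]-Z0-d6; D=np.hypot(x,z)
    if D>L2+L3: return []
    q2=np.arctan2(x,z)-np.arccos((L2**2+D*D-L3**2)/(2*L2*D)); q3=np.arctan2(x-L2*np.sin(q2),z-L2*np.cos(q2))-q2
    N=(Ro.from_euler('z',q1)*Ro.from_euler('y',q2+q3)).inv()*R*Ro.from_euler('z',-np.pi/2)
    out=[]
    a=N.as_euler('ZYZ')
    for q4,q5,q6 in (a,(a[0]+np.pi,-a[1],a[2]+np.pi)):
        if q5<0: continue
        q4=(q4+1.0)%(2*np.pi)-1.0; q6=(q6+np.pi)%(2*np.pi)-np.pi
        out.append(np.array([q1,q2,q3,q4,q5,q6]))
    return out
def ok(q): return ((q>lo+.03)&(q<hi-.03)).all()
E
python3 - <<'E'
from ik import *
print("chk",ik([582.7,-42.1,138.2],frame([0,0,-1],[.208,.978,0]),100))
for nm,c in(("beaker",(485,-236)),("pot",(545,322))):
  for d6 in(80,140):
    for psi in range(-180,180,20):
      p=np.radians(psi); r=[]
      for el,z in((35,170),(35,285),(58,165)):
        e=np.radians(el); t=[np.cos(e)*np.cos(p),np.cos(e)*np.sin(p),-np.sin(e)]
        for sg in(1,-1):
          for q in ik([*c,z],frame(t,[-np.sin(p)*sg,np.cos(p)*sg,0]),d6):
            if ok(q): r.append((el,z,sg,q.round(2).tolist()))
      if len({(a,b) for a,b,*_ in r})==3:
        print(nm,d6,psi,*[x for x in r],sep="\n   ") if psi%40==0 else print(nm,d6,psi)
E
```

```text
chk [array([-0.20258251,  0.53906622,  1.51875619,  0.        ,  1.08377024,
       -1.56382225])]
beaker 80 -180
beaker
   80
   -160
   (35, 170, 1, [-0.36, 0.8, 1.22, -0.59, 1.88, 0.91])
   (35, 170, -1, [-0.36, 0.8, 1.22, -0.59, 1.88, -2.23])
   (35, 285, 1, [-0.36, 0.72, 1.06, -0.66, 2.08, 0.75])
   (35, 285, -1, [-0.36, 0.72, 1.06, -0.66, 2.08, -2.39])
   (58, 165, 1, [-0.43, 0.64, 1.36, -0.38, 1.56, 0.88])
   (58, 165, -1, [-0.43, 0.64, 1.36, -0.38, 1.56, -2.26])
beaker 80 -140
beaker
   80
   -120
   (35, 170, 1, [-0.24, 0.62, 1.59, -0.92, 1.41, 0.68])
   (35, 170, -1, [-0.24, 0.62, 1.59, -0.92, 1.41, -2.47])
   (35, 285, 1, [-0.24, 0.5, 1.44, -0.91, 1.57, 0.47])
   (35, 285, -1, [-0.24, 0.5, 1.44, -0.91, 1.57, -2.67])
   (58, 165, 1, [-0.36, 0.51, 1.6, -0.6, 1.2, 0.43])
   (58, 165, -1, [-0.36, 0.51, 1.6, -0.6, 1.2, -2.71])
beaker 80 -20
beaker
   80
   0
   (35, 170, 1, [-0.89, 0.28, 2.2, 1.66, 0.69, 2.41])
   (35, 170, -1, [-0.89, 0.28, 2.2, 1.66, 0.69, -0.73])
   (35, 285, 1, [-0.89, 0.1, 2.02, 1.24, 0.74, 2.96])
   (35, 285, -1, [-0.89, 0.1, 2.02, 1.24, 0.74, -0.19])
   
[... 7324 characters left out ...]
0 100
pot
   140
   120
   (35, 170, 1, [0.05, 0.81, 1.3, 0.82, 1.6, 2.44])
   (35, 170, -1, [0.05, 0.81, 1.3, 0.82, 1.6, -0.7])
   (35, 285, 1, [0.05, 0.7, 1.16, 0.84, 1.76, 2.62])
   (35, 285, -1, [0.05, 0.7, 1.16, 0.84, 1.76, -0.52])
   (58, 165, 1, [0.17, 0.68, 1.31, 0.53, 1.39, 2.63])
   (58, 165, -1, [0.17, 0.68, 1.31, 0.53, 1.39, -0.52])
pot 140 140
pot
   140
   160
   (35, 170, 1, [0.2, 1.13, 0.61, 0.56, 2.21, 2.27])
   (35, 170, -1, [0.2, 1.13, 0.61, 0.56, 2.21, -0.87])
   (35, 285, 1, [0.2, 1.12, 0.32, 0.74, 2.45, 2.52])
   (35, 285, -1, [0.2, 1.12, 0.32, 0.74, 2.45, -0.62])
   (58, 165, 1, [0.27, 0.88, 0.91, 0.32, 1.8, 2.19])
   (58, 165, -1, [0.27, 0.88, 0.91, 0.32, 1.8, -0.95])
```

```bash
python3 -m pendant "[[[0,0,-0.01],[0,0,0],0.01],[[0,0,-0.03],[0,0,0],0.01],[[0,0,-0.06],[0,0,0],0.01],[[0,0,-0.09],[0,0,0],0.01],[[0,0,-0.12],[0,0,0],0.01],[[0,0,-0.14],[0,0,0],0.01],[[0,0,-0.16],[0,0,0],0.01],[[0,0,-0.17],[0,0,0],0.01],[[0,0,-0.17],[0,0,0],0.01]]"
python3 - <<'E'
from ik import *; st()
p=np.radians(-150)
goal([485,-236,308],frame([0,0,-1],[-np.sin(p),np.cos(p),0]))
for el,z in((90,308),(60,308),(35,308),(35,175),(58,170)):
    e=np.radians(el); t=[np.cos(e)*np.cos(p),np.cos(e)*np.sin(p),-np.sin(e)]
    for d in(80,140):
        for q in ik([485,-236,z],frame(t,[-np.sin(p),np.cos(p),0]),d): print(el,z,d,q.round(2),ok(q))
E
```

```text
time: 4.15
tool_pos: [583.3, -41.9, 470.2]
tcp_rot: [-3.141, 0.003, 2.932]
contact_force: [0.8, 0.3, -1.3]
grip_width: 21.2
t4.15 q [-2.020e-01  4.160e-01  1.232e+00 -1.000e-03  1.490e+00 -1.563e+00] F [ 0.8  0.3 -1.3] w21.2 g [583.8 -42.1 311.2] z [ 0.003 -0.001 -1.   ] y [ 0.208  0.978 -0.001]
shift [ 0.0558 -0.2103  0.0032] rot [0.0034 0.0025 2.4082] | g now [583.8 -42.1 311.2]
90 308 80 [-0.59  0.34  1.35  0.    1.45  0.45] True
90 308 140 [-0.59  0.34  1.35  0.    1.45  0.45] True
60 308 80 [-0.42  0.51  1.17 -0.42  1.77  0.61] True
60 308 140 [-0.38  0.56  1.11 -0.41  1.79  0.65] True
35 308 80 [-0.32  0.66  1.11 -0.74  2.01  0.63] True
35 308 140 [-0.27  0.76  0.99 -0.72  2.05  0.66] True
35 175 80 [-0.32  0.76  1.3  -0.68  1.78  0.83] True
35 175 140 [-0.27  0.86  1.17 -0.65  1.83  0.85] True
58 170 80 [-0.41  0.61  1.41 -0.44  1.49  0.76] True
58 170 140 [-0.37  0.66  1.34 -0.42  1.52  0.79] True
```

```bash
python3 -m pendant "[[[0.003,-0.01,0],[0,0,0.1],0.01],[[0.008,-0.03,0],[0,0,0.22],0.01],[[0.014,-0.05,0],[0,0,0.34],0.01],[[0.019,-0.07,0],[0,0,0.46],0.01],[[0.024,-0.09,0],[0,0,0.58],0.01],[[0.029,-0.11,0],[0,0,0.7],0.01],[[0.034,-0.13,0],[0,0,0.82],0.01],[[0.04,-0.15,0],[0,0,0.94],0.01],[[0.045,-0.17,0],[0,0,1.06],0.01],[[0.05,-0.19,0],[0,0,1.18],0.01]]"
python3 - <<'E'
from g import *; st()
p=np.radians(-150)
goal([485,-236,308],frame([0,0,-1],[-np.sin(p),np.cos(p),0]))
E
```

```text
time: 4.98
tool_pos: [494.2, -218.1, 466.0]
tcp_rot: [-3.137, -0.002, 1.746]
contact_force: [0.5, 0.5, -1.0]
grip_width: 21.2
t4.98 q [-0.557  0.332  1.369 -0.002  1.445 -0.732] F [ 0.5  0.5 -1. ] w21.2 g [ 493.5 -217.9  307. ] z [-0.004  0.001 -1.   ] y [ 0.985  0.174 -0.004]
shift [-0.016  -0.0122 -0.001 ] rot [-4.8000e-03  1.1000e-03  1.2223e+00] | g now [ 493.5 -217.9  307. ]
```

```bash
python3 -m pendant "[[[-0.002,-0.001,0],[0,0,0.12],0.01],[[-0.004,-0.003,0],[0,0,0.24],0.01],[[-0.006,-0.004,0],[0,0,0.36],0.01],[[-0.008,-0.006,0],[0,0,0.48],0.01],[[-0.01,-0.008,0],[0,0,0.6],0.01],[[-0.012,-0.01,0],[0,0,0.72],0.01],[[-0.014,-0.012,0],[0,0,0.84],0.01],[[-0.016,-0.012,0],[0,0,0.96],0.01],[[-0.016,-0.012,0],[0,0,1.08],0.01],[[-0.016,-0.012,0],[0,0,1.2],0.01]]"
python3 - <<'E'
from g import *; st()
p=np.radians(-150)
for el in(70,52,35):
    e=np.radians(el); t=[np.cos(e)*np.cos(p),np.cos(e)*np.sin(p),-np.sin(e)]
    goal([485,-236,308],frame(t,[-np.sin(p),np.cos(p),0]))
E
```

```text
time: 5.82
tool_pos: [485.8, -235.3, 465.9]
tcp_rot: [-3.138, 0.003, 0.546]
contact_force: [-0.4, 0.7, -1.5]
grip_width: 20.9
t5.82 q [-0.593  0.331  1.37  -0.002  1.445  0.433] F [-0.4  0.7 -1.5] w20.9 g [ 485.1 -235.1  306.9] z [-0.005  0.001 -1.   ] y [ 0.519 -0.855 -0.003]
shift [0.0533 0.0014 0.0083] rot [ 0.0005 -0.3456  0.0223] | g now [ 485.1 -235.1  306.9]
shift [0.0969 0.0024 0.0323] rot [ 0.0041 -0.6598  0.0223] | g now [ 485.1 -235.1  306.9]
shift [0.1294 0.0033 0.0662] rot [ 0.0075 -0.9565  0.0219] | g now [ 485.1 -235.1  306.9]
```

```bash
python3 -m pendant "[[[0.019,0,0.001],[0,-0.12,0.003],0.01],[[0.038,0,0.0045],[0,-0.24,0.006],0.01],[[0.056,0.001,0.01],[0.002,-0.36,0.01],0.01],[[0.073,0.002,0.018],[0.003,-0.48,0.014],0.01],[[0.09,0.002,0.027],[0.004,-0.6,0.018],0.01],[[0.104,0.003,0.039],[0.005,-0.72,0.02],0.01],[[0.118,0.003,0.052],[0.007,-0.84,0.022],0.01],[[0.1294,0.0033,0.0662],[0.0075,-0.9565,0.022],0.01],[[0.1294,0.0033,0.0662],[0.0075,-0.9565,0.022],0.01]]"
cat > bv.py <<'E'
# view crops of scene/top round the gripper with predicted brush overlay; tilt/s optional
import sys; from h import *; from g import *; from plant import capture
import ov
def brush(tip,d):
    d=d/np.linalg.norm(d); n1=np.cross(d,[1,.3,.2]); n1/=np.linalg.norm(n1); n2=np.cross(d,n1)
    return [[tip+d*s+r*(np.cos(a)*n1+np.sin(a)*n2) for a in np.linspace(0,6.3,30)] for s,r in((0,22),(60,22),(150,11),(235,11))]
def pred(s=160,ang=55.):
    o,p,R=cur(); M=R.as_matrix(); a=np.radians(ang); d=-np.cos(a)*M[:,2]-np.sin(a)*M[:,0]; g=p+159*M[:,2]; return g-s*d,d
def view(name,tip,d,cen,w=130,cams=("scene","top")):
    O=[]
    for n in cams:
        c=capture(n); np.savez(f"{n}_l.npz",**c); u=P(c,cen)[0]; x=int(np.clip(u[0]-w/2,0,512-w));y=int(np.clip(u[1]-w/2,0,384-w)); k=400/w
        im=cv2.resize(c["color"][y:y+w,x:x+w,::-1],None,fx=k,fy=k,interpolation=cv2.INTER_CUBIC)
        for b in brush(tip,d): draw(im,c,b,k,np.array([x,y]),(255,0,255))
        for pl in(circ(*ov.BK[:2],110,40),circ(*ov.PO,90,45)): draw(im,c,pl,k,np.array([x,y]),(0,255,0))
        O.append(im)
    cv2.imwrite(f"pics/{name}.png",np.hstack(O))
E
python3 - <<'E'
from bv import *
st(); tip,d=pred(); print(tip,d); view("b1",tip,d,[485,-236,230])
E
```

```text
time: 6.57
tool_pos: [599.3, -168.5, 393.9]
tcp_rot: [-3.13, 0.97, 0.542]
contact_force: [0.7, 0.1, -2.4]
grip_width: 21.0
t6.57 q [-0.265  0.741  1.037 -0.719  2.038  0.666] F [ 0.7  0.1 -2.4] w21.0 g [ 486.1 -234.7  304. ] z [-0.712 -0.416 -0.566] y [ 0.508 -0.861 -0.006]
[ 484.23854252 -234.58669073  143.99332627] [ 1.16594355e-02 -5.66802604e-04  9.99931866e-01]
```

View pics/b1.png

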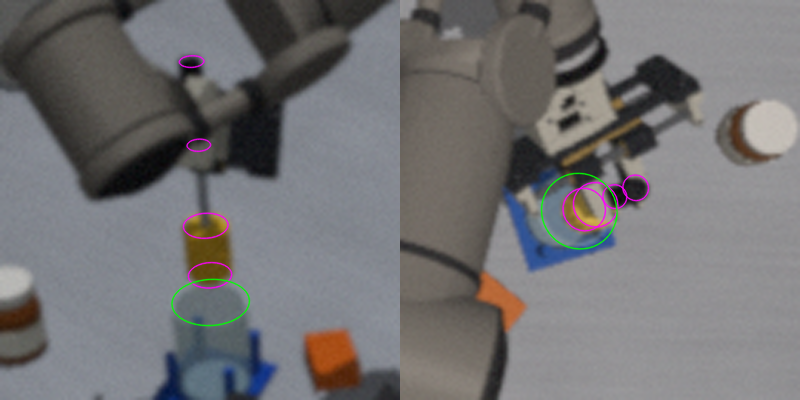

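```bash
cat > tg.py <<'E'
from bv import *
BKC=np.array([485.,-235.7]); PSI=np.radians(-150)
def tgt(c,psi,u,tipz,th,v=0,s=160,ang=55.):
    """grasp pose for brush with tip centre at c + u*h + v*left, height tipz, leaning th deg towards h"""
    h=np.array([np.cos(psi),np.sin(psi),0]); l=np.array([-h[1],h[0],0]); e=np.radians(90-ang+th); t=h*np.cos(e)-np.array([0,0,np.sin(e)])
    T=np.radians(th); d=h*np.sin(T)+np.array([0,0,np.cos(T)]); tip=np.array([*c,tipz])+u*h+v*l
    return tip+s*d,frame(t,l)
E
python3 - <<'E'
from tg import *
goal(*tgt(BKC,PSI,0,80,0)); goal(*tgt(BKC,PSI,0,20,0))
E
```

```text
shift [0.0551 0.0004 0.0394] rot [ 0.0057 -0.0017  0.0048] | g now [ 485.9 -235.8  307.4]
shift [0.1041 0.0004 0.0739] rot [ 0.0057 -0.0017  0.0048] | g now [ 485.9 -235.8  307.4]
```

```bash
python3 -m pendant "[[[0.01,0,0.007],[0,0,0],0.01],[[0.025,0,0.018],[0,0,0],0.01],[[0.04,0,0.028],[0,0,0],0.01],[[0.055,0,0.039],[0,0,0],0.01],[[0.07,0,0.05],[0,0,0],0.01],[[0.084,0,0.06],[0,0,0],0.01],[[0.095,0,0.068],[0,0,0],0.01],[[0.104,0,0.074],[0,0,0],0.01],[[0.104,0,0.074],[0,0,0],0.01]]"
python3 - <<'E'
from tg import *
st()
for u,z,th in((-5,20,7),(-9.5,18,14.5),(-13.6,15,22)):goal(*tgt(BKC,PSI,u,z,th))
E
```

```text
time: 7.42
tool_pos: [596.7, -171.3, 271.9]
tcp_rot: [3.14, 0.959, 0.528]
contact_force: [-0.4, -0.1, -1.6]
grip_width: 21.4
t7.42 q [-0.27   0.845  1.174 -0.654  1.839  0.837] F [-0.4 -0.1 -1.6] w21.4 g [ 484.3 -237.   180.5] z [-0.706 -0.413 -0.575] y [ 0.504 -0.863  0.001]
shift [-0.0254 -0.0002  0.013 ] rot [0.0045 0.1208 0.0025] | g now [ 484.3 -237.   180.5]
shift [-0.0502 -0.0004  0.0334] rot [0.0043 0.2517 0.0028] | g now [ 484.3 -237.   180.5]
shift [-0.0712 -0.0005  0.0583] rot [0.0041 0.3826 0.0031] | g now [ 484.3 -237.   180.5]
```

```bash
python3 -m pendant "[[[-0.0125,0,0.006],[0.002,0.06,0.001],0.01],[[-0.0254,0,0.013],[0.004,0.12,0.002],0.01],[[-0.038,0,0.0225],[0.004,0.186,0.003],0.01],[[-0.0502,0,0.0334],[0.004,0.252,0.003],0.01],[[-0.061,0,0.0455],[0.004,0.317,0.003],0.01],[[-0.0712,0,0.0583],[0.004,0.3826,0.003],0.01],[[-0.0712,0,0.0583],[0.004,0.3826,0.003],0.01],[[-0.0712,0,0.0583],[0.004,0.3826,0.003],0.01]]"
python3 - <<'E'
from tg import *
st(); tip,d=pred();print(tip,d); view("b2",tip,d,[485,-236,130],110)
goal(*tgt(BKC,PSI,-13.6,15,22))
E
```

```text
time: 8.08
tool_pos: [520.4, -216.2, 299.9]
tcp_rot: [3.137, 0.576, 0.52]
contact_force: [-0.5, 0.5, -0.2]
grip_width: 21.1
t8.08 q [-0.419  0.618  1.437 -0.461  1.461  0.769] F [-0.5  0.5 -0.2] w21.1 g [ 445.7 -260.   166.5] z [-0.47  -0.275 -0.839] y [ 0.499 -0.866  0.004]
[ 498.00564777 -230.52397282   18.20390716] [-0.32685119 -0.18391736  0.92700739]
shift [ 0.     -0.0007  0.0024] rot [ 0.0031  0.0005 -0.0006] | g now [ 446.5 -259.2  165.4]
```

View pics/b2.png

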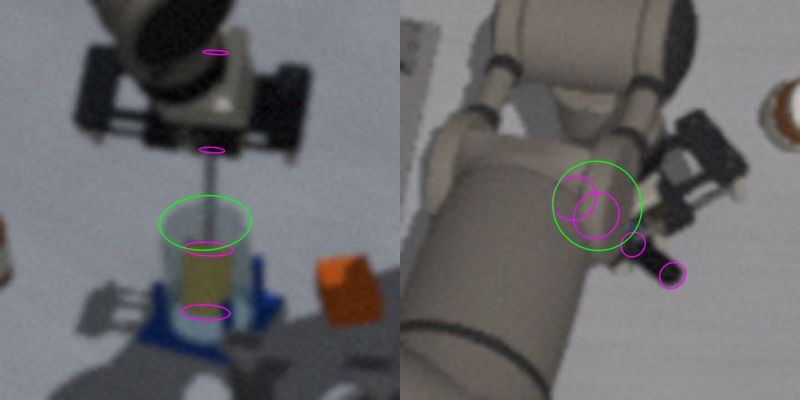

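```bash
python3 -m pendant "[[[0.001,0,0.0013],[0,0,0],0.01],[[0.0016,0,0.0027],[0,0,0],0.01],[[0.0016,0,0.0027],[0,0,0],0.01],[[0.0016,0,0.0027],[0,0,0],0.05],[[0.0016,0,0.0027],[0,0,0],0.05],[[0.0016,0,0.0027],[0,0,0],0.05],[[0.0016,0,0.0027],[0,0,0],0.05],[[0.0016,0,0.0027],[0,0,0],0.06],[[0.0016,0,0.0027],[0,0,0],0.06],[[0.0016,0,0.0027],[0,0,0],0.06]]"
python3 -m pendant "[[[0,0,-0.01],[0,0,0],0.07],[[0,0,-0.03],[0,0,0],0.07],[[0,0,-0.05],[0,0,0],0.07],[[0,0,-0.07],[0,0,0],0.07],[[0,0,-0.09],[0,0,0],0.07],[[0,0,-0.1],[0,0,0],0.07],[[0,0,-0.1],[0,0,0],0.07]]"
python3 - <<'E'
from tg import *
st(); h=np.array([np.cos(PSI),np.sin(PSI),0]); th=np.radians(26); tip=np.array([485,-235.7,14.6])-16.2*h; d=h*np.sin(th)+np.array([0,0,np.cos(th)])
w=150
c1,c2=capture("scene"),capture("wrist"); np.savez("w2.npz",**c2)
O=[]
for c in(c1,c2):
    im=c["color"][:,:,::-1]
    if c is c1:
        u=P(c,[485,-236,130])[0]; x,y=int(u[0]-75),int(u[1]-75); k=400/w
        im=cv2.resize(im[y:y+w,x:x+w],None,fx=k,fy=k,interpolation=cv2.INTER_CUBIC); off=np.array([x,y])
    else:
        k=400/384; im=cv2.resize(im,None,fx=k,fy=k)[:,:400+133]; off=np.array([0,0])
    im=np.ascontiguousarray(im)
    for b in brush(tip,d): draw(im,c,b,k,off,(255,0,255))
    draw(im,c,circ(485,-235.7,110,40),k,off,(0,255,0)); O.append(im)
o=np.hstack(O); print(o.shape); cv2.imwrite("pics/b3.png",cv2.resize(o,(800,int(o.shape[0]*800/o.shape[1]))))
E
```

```text
time: 9.02
tool_pos: [520.7, -215.7, 295.0]
tcp_rot: [3.139, 0.576, 0.524]
contact_force: [1.1, -0.7, 0.3]
grip_width: 59.2
time: 9.6
tool_pos: [568.8, -187.5, 381.7]
tcp_rot: [3.135, 0.573, 0.522]
contact_force: [-0.1, -0.6, 0.7]
grip_width: 69.8
t9.60 q [-0.348  0.611  1.208 -0.436  1.699  0.725] F [-0.1 -0.6  0.7] w69.8 g [ 494.7 -231.4  248.1] z [-0.466 -0.276 -0.84 ] y [ 0.502 -0.865  0.006]
(400, 933, 3)
```

View pics/b3.png

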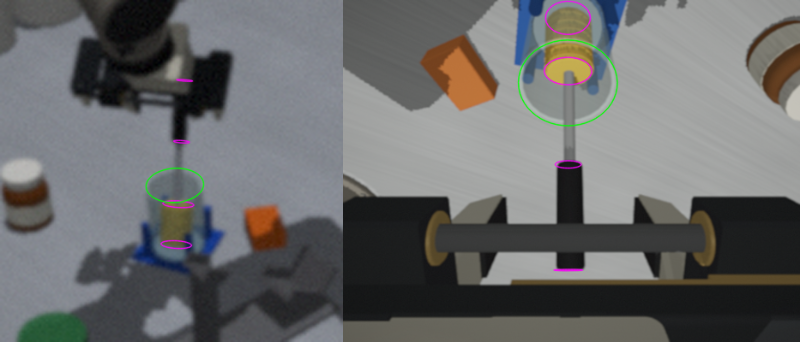

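```bash
python3 - <<'E'
from tg import *
G,R=tgt(BKC,PSI,-16.2,14.6,26,s=170); t=R.as_matrix()[:,2]
goal(G-90*t,R); goal(G,R)
E
```

```text
shift [-0.0311 -0.0001  0.0129] rot [0.0027 0.0695 0.0002] | g now [ 493.  -231.7  245.7]
shift [-0.0248 -0.0004  0.1027] rot [0.0027 0.0695 0.0002] | g now [ 493.  -231.7  245.7]
```

```bash
python3 -m pendant "[[[-0.015,0,0.006],[0.002,0.035,0],0.0918],[[-0.031,0,0.013],[0.003,0.07,0],0.0918],[[-0.031,0,0.013],[0.003,0.07,0],0.0918],[[-0.03,0,0.03],[0.003,0.07,0],0.0918],[[-0.0285,0,0.05],[0.003,0.07,0],0.0918],[[-0.027,0,0.07],[0.003,0.07,0],0.0918],[[-0.026,0,0.087],[0.003,0.07,0],0.0918],[[-0.0248,0,0.098],[0.003,0.07,0],0.0918],[[-0.0248,0,0.1027],[0.003,0.07,0],0.0918],[[-0.0248,0,0.1027],[0.003,0.07,0],0.0918]]"
python3 - <<'E'
from tg import *
st(); goal(*tgt(BKC,PSI,-16.2,14.6,26,s=170))
E
```

```text
time: 10.53
tool_pos: [500.9, -226.9, 304.9]
tcp_rot: [-3.138, 0.508, 0.524]
contact_force: [0.2, 1.1, 0.2]
grip_width: 92.0
t10.53 q [-0.462  0.575  1.489 -0.422  1.396  0.728] F [0.2 1.1 0.2] w92.0 g [ 433.6 -265.2  166. ] z [-0.423 -0.24  -0.874] y [ 0.499 -0.867 -0.003]
shift [-0.0002 -0.0004 -0.0016] rot [-0.0034  0.0019  0.0007] | g now [ 433.6 -265.2  166. ]
```

```bash
python3 -m pendant "[[[0,0,-0.001],[0,0,0],0.04],[[0,0,-0.001],[0,0,0],0.01],[[0,0,-0.001],[0,0,0],0.01],[[0,0,-0.001],[0,0,0],0.01],[[0,0,-0.001],[0,0,0],0.01],[[0,0,-0.001],[0,0,0],0.01],[[0,0,-0.001],[0,0,0],0.01],[[0,0,-0.001],[0,0,0],0.01],[[0,0,-0.001],[0,0,0],0.01],[[0,0,-0.001],[0,0,0],0.01]]"
python3 -m pendant "[[[0,0,0],[0,0,0],0.01],[[0,0,0],[0,0,0],0.01],[[0,0,0],[0,0,0],0.01],[[0,0,0],[0,0,0],0.01]]"
python3 - <<'E'
from tg import *
st()
for u,z,th in((-15,19,22),(-13,22,16),(-10,22,9),(-7,22,0)):goal(*tgt(BKC,PSI,u,z,th,s=170))
E
```

```text
time: 11.37
tool_pos: [501.8, -226.6, 307.2]
tcp_rot: [-3.141, 0.506, 0.524]
contact_force: [0.1, 0.2, 0.5]
grip_width: 29.8
time: 11.7
tool_pos: [501.8, -226.6, 307.2]
tcp_rot: [-3.141, 0.506, 0.524]
contact_force: [-0.1, -0.0, -0.6]
grip_width: 21.6
t11.70 q [-0.46   0.572  1.485 -0.422  1.398  0.727] F [-0.1 -0.  -0.6] w21.6 g [ 435.  -265.1  168.1] z [-0.42  -0.242 -0.875] y [ 0.5   -0.866 -0.001]
shift [ 0.0151 -0.0005 -0.0116] rot [-0.0008 -0.07    0.    ] | g now [ 435.  -265.1  168.1]
shift [ 0.0403 -0.0006 -0.0244] rot [-8.000e-04 -1.747e-01  1.000e-04] | g now [ 435.  -265.1  168.1]
shift [ 0.0721 -0.0006 -0.0322] rot [-8.000e-04 -2.969e-01  1.000e-04] | g now [ 435.  -265.1  168.1]
shift [ 0.115  -0.0006 -0.0363] rot [-7.000e-04 -4.539e-01  2.000e-04] | g now [ 435.  -265.1  168.1]
```

```bash
python3 -m pendant "[[[0.004,0,-0.004],[0,-0.015,0],0.01],[[0.015,0,-0.0116],[0,-0.07,0],0.01],[[0.027,0,-0.018],[0,-0.12,0],0.01],[[0.0403,0,-0.0244],[0,-0.175,0],0.01],[[0.056,0,-0.029],[0,-0.236,0],0.01],[[0.0721,0,-0.0322],[0,-0.297,0],0.01],[[0.093,0,-0.035],[0,-0.375,0],0.01],[[0.115,0,-0.0363],[0,-0.454,0],0.01],[[0.115,0,-0.0363],[0,-0.454,0],0.01],[[0.115,0,-0.0363],[0,-0.454,0],0.01]]"
python3 - <<'E'
from tg import *
st(); tip,d=pred(170); print(tip,d); view("b4",tip,d,[485,-236,130],110)
goal(*tgt(BKC,PSI,-12,22,0,s=170))
E
```

```text
time: 12.53
tool_pos: [604.8, -166.6, 281.3]
tcp_rot: [-3.137, 0.961, 0.528]
contact_force: [-0.3, -0.2, 0.3]
grip_width: 21.3
t12.53 q [-0.261  0.849  1.137 -0.652  1.875  0.823] F [-0.3 -0.2  0.3] w21.3 g [ 491.9 -231.7  190.3] z [-0.71  -0.41  -0.573] y [ 0.501 -0.865 -0.002]
[ 491.55539681 -231.43358149   20.27894296] [ 0.00208573 -0.00155606  0.99999661]
shift [ 0.0033 -0.0006 -0.0041] rot [-0.0005 -0.0012 -0.0001] | g now [ 491.2 -232.8  192.2]
```

View pics/b4.png

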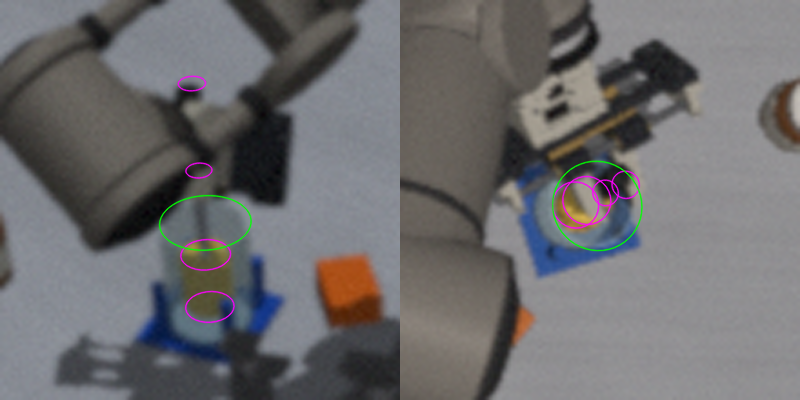

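```bash
cat > lean.py <<'E'
from tg import *
def lean(s=170):
    g=None; o,p,R=cur(); M=R.as_matrix(); g=p+159*M[:,2]
    for n in("scene","top"):
        c=capture(n); hsv=cv2.cvtColor(c["color"],cv2.COLOR_RGB2HSV); m=cv2.inRange(hsv,(15,90,50),(35,255,255))
        k,l,stt,ce=cv2.connectedComponentsWithStats(m); u=P(c,[485,-236,60])[0]
        b=[i for i in range(1,k) if np.hypot(*(ce[i]-u))<45]
        if not b: print(n,"none"); continue
        i=max(b,key=lambda i:stt[i,4]); print(n,stt[i],ce[i].round(1))
        for a in(49,52,55,58,61):
            x=np.radians(a); d=-np.cos(x)*M[:,2]-np.sin(x)*M[:,0]; mk=np.zeros(m.shape,np.uint8); hull=np.vstack([P(c,q) for q in brush(g-s*d,d)[:2]]); cv2.fillConvexPoly(mk,cv2.convexHull(hull.astype(np.float32)).astype(int),1)
            ys,xs=np.nonzero(mk); print("  ang",a,(xs.mean().round(1),ys.mean().round(1)),"box",xs.min(),ys.min(),np.ptp(xs)+1,np.ptp(ys)+1)
E
python3 -c "
from lean import *; lean(); st()"
```

```text
scene [192 143  13  20 176] [198.  152.5]
  ang 49 (np.float64(198.8), np.float64(150.7)) box 191 139 16 24
  ang 52 (np.float64(198.4), np.float64(152.1)) box 191 141 16 23
  ang 55 (np.float64(198.0), np.float64(153.6)) box 191 142 15 24
  ang 58 (np.float64(197.4), np.float64(154.9)) box 190 144 16 23
  ang 61 (np.float64(196.8), np.float64(156.4)) box 190 145 15 24
top [330 215  12  12  77] [334.2 221.1]
  ang 49 (np.float64(338.7), np.float64(221.5)) box 331 214 16 16
  ang 52 (np.float64(337.5), np.float64(219.5)) box 330 212 16 16
  ang 55 (np.float64(336.5), np.float64(217.9)) box 328 211 17 15
  ang 58 (np.float64(335.4), np.float64(215.9)) box 327 209 18 15
  ang 61 (np.float64(334.3), np.float64(214.1)) box 326 208 18 14
t12.73 q [-0.264  0.844  1.138 -0.653  1.875  0.823] F [-0.   0.  -0.7] w21.1 g [ 490.9 -233.2  193. ] z [-0.709 -0.408 -0.575] y [ 0.499 -0.867  0.001]
```

```bash
python3 -m pendant "[[[0.0012,0,-0.0016],[0,0,0],0.01],[[0.0023,0,-0.0033],[0,0,0],0.01],[[0.0034,0,-0.005],[0,0,0],0.01],[[0.0046,0,-0.0066],[0,0,0],0.01],[[0.0046,0,-0.0066],[0,0,0],0.01]]" | grep -E "pos|force"
for i in 1 2; do python3 -m pendant "[[[0.0006,0,-0.0008],[0,0,0],0.01],[[0.0009,0,-0.0012],[0,0,0],0.01],[[0.0009,0,-0.0012],[0,0,0],0.01]]" | grep -E "pos|force"; done
python3 -c "
from lean import *; lean(); st()"|grep -v ang
```

```text
tool_pos: [611.4, -163.4, 283.4]
contact_force: [0.1, 0.5, -0.2]
tool_pos: [612.5, -162.7, 283.1]
contact_force: [0.1, -1.1, -1.0]
tool_pos: [613.7, -162.0, 283.1]
contact_force: [-1.6, -1.1, -0.3]
scene [191 145  13  21 170] [197.4 155.1]
top [329 213  11  11  72] [333.  218.8]
t13.75 q [-0.252  0.862  1.104 -0.65   1.896  0.82 ] F [-0.2 -0.7 -0.8] w21.1 g [ 500.8 -227.1  191.9] z [-0.71  -0.409 -0.573] y [ 0.5   -0.866 -0.001]
```

```bash
for i in 1 2 3; do python3 -m pendant "[[[0.0006,0,-0.0008],[0,0,0],0.01],[[0.0009,0,-0.0012],[0,0,0],0.01],[[0.0009,0,-0.0012],[0,0,0],0.01]]" | grep -E "force"; python3 -c "
from plant import *; print(get_obs()['moment'])"; done
python3 -c "
from lean import *; lean(); st()"
```

```text
contact_force: [-1.4, -0.3, 0.1]
[ 0.01160773  0.0031391  -0.03473929]
contact_force: [-3.4, -1.5, 2.0]
[-0.17219571  0.36148909 -0.02405866]
contact_force: [-3.8, -1.2, 1.7]
[-0.10004049  0.33462268 -0.08474322]
scene [191 145  13  20 168] [197.4 154.6]
  ang 49 (np.float64(197.8), np.float64(153.7)) box 190 142 16 24
  ang 52 (np.float64(197.4), np.float64(155.2)) box 190 144 16 24
  ang 55 (np.float64(196.8), np.float64(156.5)) box 189 145 16 24
  ang 58 (np.float64(196.4), np.float64(158.0)) box 189 147 16 24
  ang 61 (np.float64(195.6), np.float64(159.4)) box 188 148 16 24
top [329 213  15  11  94] [335.  218.5]
  ang 49 (np.float64(336.2), np.float64(217.5)) box 329 210 16 16
  ang 52 (np.float64(335.1), np.float64(215.6)) box 327 208 17 16
  ang 55 (np.float64(334.1), np.float64(213.7)) box 326 207 17 15
  ang 58 (np.float64(333.2), np.float64(211.9)) box 325 205 17 15
  ang 61 (np.float64(332.1), np.float64(210.0)) box 324 203 17 15
t14.60 q [-0.248  0.869  1.09  -0.648  1.905  0.819] F [-3.1 -1.4  1.4] w21.9 g [ 504.7 -224.8  191.8] z [-0.71  -0.409 -0.573] y [ 0.5   -0.866 -0.001]
```

```bash
python3 -m pendant "[[[0.0025,0,0.0017],[0,0,0],0.01],[[0.005,0,0.0034],[0,0,0],0.01],[[0.0075,0,0.0052],[0,0,0],0.01],[[0.0098,0,0.0069],[0,0,0],0.01],[[0.0098,0,0.0069],[0,0,0],0.01]]" | grep -E "pos|force"
for i in 1 2 3; do python3 -m pendant "[[[0.0008,0,0.0006],[0,0,0],0.01],[[0.0012,0,0.0009],[0,0,0],0.01],[[0.0012,0,0.0009],[0,0,0],0.01]]" | grep -E "force"; done; python3 -c "
from g import *; st()"
```

```text
tool_pos: [617.5, -159.7, 269.8]
contact_force: [-2.2, -0.5, -1.4]
contact_force: [-2.5, -0.5, 0.2]
contact_force: [-2.6, -0.2, 0.7]
contact_force: [-3.1, -0.2, 5.1]
t15.77 q [-0.248  0.885  1.102 -0.643  1.882  0.838] F [-3.1 -0.2  5.1] w20.9 g [ 504.6 -225.   176.3] z [-0.71  -0.41  -0.573] y [ 0.499 -0.866  0.   ]
```

```bash
python3 -m pendant "[[[-0.004,0,-0.0028],[0,0,0],0.01],[[-0.009,0,-0.0063],[0,0,0],0.01],[[-0.014,0,-0.0098],[0,0,0],0.01],[[-0.019,0,-0.0133],[0,0,0],0.01]]" | grep -E "force"
python3 -m pendant "[[[-0.005,0,-0.0035],[0,0,0],0.01],[[-0.01,0,-0.007],[0,0,0],0.01],[[-0.014,0,-0.0098],[0,0,0],0.01],[[-0.017,0,-0.012],[0,0,0],0.01],[[-0.017,0,-0.012],[0,0,0],0.01]]" | grep -E "force"
python3 -c "
from lean import *; st(); tip,d=pred(170,52.); print(tip,d); view('b5',tip,d,[485,-236,130],110)"
```

```text
contact_force: [-2.9, -1.3, -2.3]
contact_force: [-2.9, -0.4, 0.6]
t16.52 q [-0.248  0.84   1.066 -0.66   1.946  0.786] F [-2.9 -0.4  0.6] w21.1 g [ 504.8 -225.   220.5] z [-0.709 -0.409 -0.574] y [ 0.499 -0.866  0.001]
[ 497.15949699 -229.48603401   50.72819003] [0.04471412 0.02650284 0.99864821]
```

View pics/b5.png

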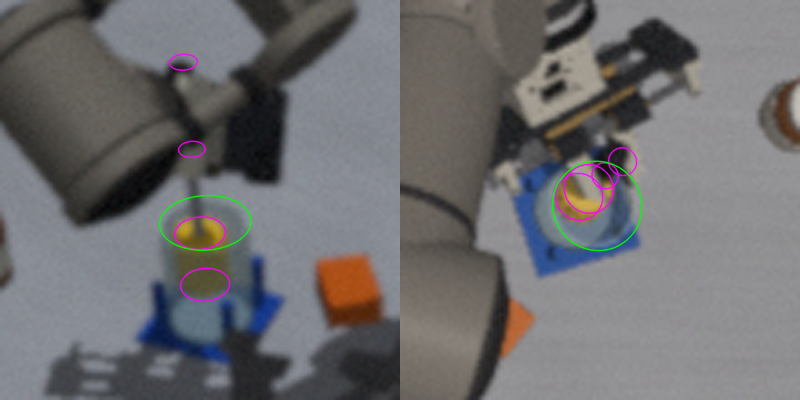

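```bash
D="[[[0.004,0,0.0028],[0,0,0],0.01],[[0.009,0,0.0063],[0,0,0],0.01]]"; python3 -m pendant "[[[0.004,0,0.0028],[0,0,0],0.01],[[0.009,0,0.0063],[0,0,0],0.01],[[0.014,0,0.0098],[0,0,0],0.01],[[0.019,0,0.0133],[0,0,0],0.01],[[0.024,0,0.0168],[0,0,0],0.01],[[0.029,0,0.0203],[0,0,0],0.01],[[0.033,0,0.0231],[0,0,0],0.01],[[0.0353,0,0.0247],[0,0,0],0.01],[[0.0353,0,0.0247],[0,0,0],0.01],[[0.0353,0,0.0247],[0,0,0],0.01]]" | grep -E "force"
python3 -c "
from g import *; st()"
```

```text
contact_force: [-2.8, -1.1, 3.0]
t17.45 q [-0.248  0.885  1.101 -0.643  1.882  0.837] F [-2.8 -1.1  3. ] w21.5 g [ 504.7 -224.8  176.3] z [-0.71  -0.409 -0.573] y [ 0.5   -0.866 -0.001]
```

Bottom reached with light contact. Second stroke.

```bash
python3 -m pendant "[[[-0.004,0,-0.0028],[0,0,0],0.01],[[-0.009,0,-0.0063],[0,0,0],0.01],[[-0.014,0,-0.0098],[0,0,0],0.01],[[-0.019,0,-0.0133],[0,0,0],0.01],[[-0.024,0,-0.0168],[0,0,0],0.01],[[-0.029,0,-0.0203],[0,0,0],0.01],[[-0.033,0,-0.0231],[0,0,0],0.01],[[-0.036,0,-0.0253],[0,0,0],0.01],[[-0.036,0,-0.0253],[0,0,0],0.01],[[-0.036,0,-0.0253],[0,0,0],0.01]]" | grep -E "force"
python3 -c "
from g import *; st()"
python3 -m pendant "[[[0.004,0,0.0028],[0,0,0],0.01],[[0.009,0,0.0063],[0,0,0],0.01],[[0.014,0,0.0098],[0,0,0],0.01],[[0.019,0,0.0133],[0,0,0],0.01],[[0.024,0,0.0168],[0,0,0],0.01],[[0.029,0,0.0203],[0,0,0],0.01],[[0.033,0,0.0231],[0,0,0],0.01],[[0.0356,0,0.0249],[0,0,0],0.01],[[0.0356,0,0.0249],[0,0,0],0.01],[[0.0356,0,0.0249],[0,0,0],0.01]]" | grep -E "force"
python3 - <<'E'
from lean import *
st(); 
for u,z,th in((-14,10,3.5),(-6,15,3.5),(-3,150,3.5)): goal(*tgt(BKC,PSI,u,z,th-3.5,s=170))
E
```

```text
contact_force: [-2.5, -1.9, 1.4]
t18.28 q [-0.248  0.84   1.065 -0.661  1.947  0.785] F [-2.5 -1.9  1.4] w21.5 g [ 504.7 -225.   220.9] z [-0.71  -0.409 -0.573] y [ 0.499 -0.866  0.   ]
contact_force: [-3.5, -0.3, -0.3]
t19.12 q [-0.248  0.885  1.101 -0.642  1.883  0.836] F [-3.5 -0.3 -0.3] w21.7 g [ 504.8 -224.7  176.4] z [-0.71  -0.409 -0.574] y [ 0.5   -0.866 -0.001]
shift [-0.0079 -0.0005  0.005 ] rot [-0.0009 -0.0001  0.0007] | g now [ 504.8 -224.7  176.4]
shift [-0.0166 -0.0005  0.0087] rot [-0.0009 -0.0001  0.0007] | g now [ 504.8 -224.7  176.4]
shift [-0.1289 -0.0007 -0.0663] rot [-0.0009 -0.0001  0.0007] | g now [ 504.8 -224.7  176.4]
```

```bash
python3 -m pendant "[[[-0.004,0,0.002],[0,0,0],0.01],[[-0.008,0,0.0043],[0,0,0],0.01],[[-0.0118,0,0.0064],[0,0,0],0.01],[[-0.0118,0,0.0064],[0,0,0],0.01]]" | grep -E "pos|force"
python3 -m pendant "[[[-0.006,0,-0.0042],[0,0,0],0.01],[[-0.018,0,-0.0126],[0,0,0],0.01],[[-0.033,0,-0.0231],[0,0,0],0.01],[[-0.05,0,-0.035],[0,0,0],0.01],[[-0.067,0,-0.047],[0,0,0],0.01],[[-0.085,0,-0.0596],[0,0,0],0.01],[[-0.103,0,-0.0722],[0,0,0],0.01],[[-0.118,0,-0.0827],[0,0,0],0.01],[[-0.1294,0,-0.0907],[0,0,0],0.01],[[-0.1294,0,-0.0907],[0,0,0],0.01]]" | grep -E "pos|force"
python3 - <<'E'
from ik import *; from tg import *
st(); PO=np.array([545.,322.])
for psi in(-150,-95,-85,-75):
  for c,z in((PO,175),(PO,20),((BKC+PO)/2,175)):
    G,R=tgt(c,np.radians(psi),0,z,3,s=170,ang=52)
    for q in ik(G,R,140): print(psi,c,z,q.round(2),ok(q))
goal(*tgt(PO,np.radians(-90),0,175,0,s=170,ang=52))
goal(*tgt((BKC+PO)/2,np.radians(-120),0,175,0,s=170,ang=52))
E
```

```text
tool_pos: [606.8, -166.2, 274.8]
contact_force: [0.0, 0.3, -1.1]
tool_pos: [607.1, -165.7, 436.4]
contact_force: [0.3, -0.7, -0.2]
t20.28 q [-0.259  0.728  0.941 -0.741  2.116  0.61 ] F [ 0.3 -0.7 -0.2] w21.1 g [ 494.8 -230.9  344.7] z [-0.706 -0.41  -0.577] y [ 0.499 -0.866  0.005]
-150 [515.    43.15] 175 [ 0.11  0.78  0.79 -0.44  2.34  0.97] True
-95 [545. 322.] 175 [ 0.66  1.02  0.3  -0.83  2.29  0.34] True
-95 [545. 322.] 20 [ 0.66  1.    0.76 -0.64  1.96  0.68] True
-95 [515.    43.15] 175 [ 0.32  0.48  1.32 -0.77  1.72  0.44] True
-85 [545. 322.] 175 [ 0.7   0.89  0.57 -0.8   2.1   0.34] True
-85 [545. 322.] 20 [ 0.7   0.93  0.92 -0.69  1.81  0.62] True
-85 [515.    43.15] 175 [ 0.35  0.41  1.43 -0.82  1.58  0.37] True
-75 [545. 322.] 175 [ 0.72  0.79  0.77 -0.8   1.92  0.31] True
-75 [545. 322.] 20 [ 0.72  0.86  1.06 -0.75  1.66  0.56] True
-75 [515.    43.15] 175 [ 0.36  0.34  1.53 -0.86  1.44  0.29] True
shift [ 0.1382 -0.562  -0.2113] rot [-0.8386  0.046  -0.6286] | g now [ 494.8 -230.9  344.7]
shift [ 0.0704 -0.2896 -0.1131] rot [-0.4181  0.0481 -0.3164] | g now [ 494.8 -230.9  344.7]
```

```bash
python3 -m pendant "[[[0.003,-0.012,-0.005],[-0.017,0.002,-0.013],0.01],[[0.009,-0.038,-0.015],[-0.055,0.006,-0.041],0.01],[[0.017,-0.07,-0.027],[-0.1,0.012,-0.076],0.01],[[0.0255,-0.105,-0.041],[-0.151,0.017,-0.115],0.01],[[0.034,-0.14,-0.0547],[-0.202,0.023,-0.153],0.01],[[0.0425,-0.175,-0.0683],[-0.253,0.029,-0.191],0.01],[[0.051,-0.21,-0.082],[-0.303,0.035,-0.23],0.01],[[0.0583,-0.24,-0.0937],[-0.346,0.04,-0.262],0.01],[[0.0656,-0.27,-0.1054],[-0.39,0.045,-0.295],0.01],[[0.0704,-0.2896,-0.1131],[-0.4181,0.0481,-0.3164],0.01]]" | grep -E "pos|force"
python3 - <<'E'
from tg import *
st(); PO=np.array([545.,322.])
goal(*tgt(PO,np.radians(-85),0,170,0,s=170,ang=52))
E
```

```text
tool_pos: [576.6, 155.6, 437.9]
contact_force: [0.0, -0.2, 0.4]
t21.12 q [ 0.266  0.652  1.066 -0.678  2.054  0.654] F [ 0.  -0.2  0.4] w21.5 g [513.7  46.9 340.2] z [-0.395 -0.683 -0.614] y [ 0.869 -0.494 -0.01 ]
shift [ 0.144  -0.1808 -0.1822] rot [-0.482  -0.001  -0.3639] | g now [513.7  46.9 340.2]
```

```bash
python3 -m pendant "[[[0.006,-0.0075,-0.0075],[-0.02,0,-0.015],0.01],[[0.018,-0.0226,-0.0228],[-0.06,0,-0.045],0.01],[[0.034,-0.043,-0.043],[-0.114,0,-0.086],0.01],[[0.051,-0.064,-0.0645],[-0.17,0,-0.129],0.01],[[0.068,-0.0854,-0.086],[-0.228,0,-0.172],0.01],[[0.085,-0.1067,-0.1075],[-0.285,0,-0.215],0.01],[[0.102,-0.128,-0.129],[-0.341,0,-0.258],0.01],[[0.119,-0.1494,-0.1506],[-0.398,0,-0.3],0.01],[[0.135,-0.1695,-0.1708],[-0.45,0,-0.34],0.01],[[0.144,-0.1808,-0.1822],[-0.482,0,-0.364],0.01]]" | grep -E "pos|force"
python3 -m pendant "[[[0,0,0],[0,0,0],0.01],[[0,0,0],[0,0,0],0.01]]" >/dev/null
python3 - <<'E'
from tg import *
st(); PO=np.array([545.,322.]); tip,d=pred(170,52.); print(tip,d); view('b6',tip,d,[545,322,160],130)
goal(*tgt(PO,np.radians(-85),0,170,0,s=170,ang=52))
goal(*tgt(PO,np.radians(-85),0,12,0,s=170,ang=52))
E
```

```text
tool_pos: [535.8, 446.3, 437.1]
contact_force: [-0.1, 0.4, -0.9]
t22.12 q [ 0.71   0.85   0.687 -0.818  2.076  0.392] F [ 1.1  0.4 -1.8] w21.3 g [547.2 318.9 339.6] z [ 0.065 -0.786 -0.614] y [0.997 0.082 0.001]
[547.37966754 318.6708169  169.55092833] [-0.00110616  0.00150905  0.99999825]
shift [ 0.0034 -0.0033 -0.0037] rot [-0.0054  0.0012 -0.0066] | g now [547.8 317.1 340.5]
shift [ 0.128  -0.0036  0.0934] rot [-0.0054  0.0012 -0.0066] | g now [547.8 317.1 340.5]
```

View pics/b6.png

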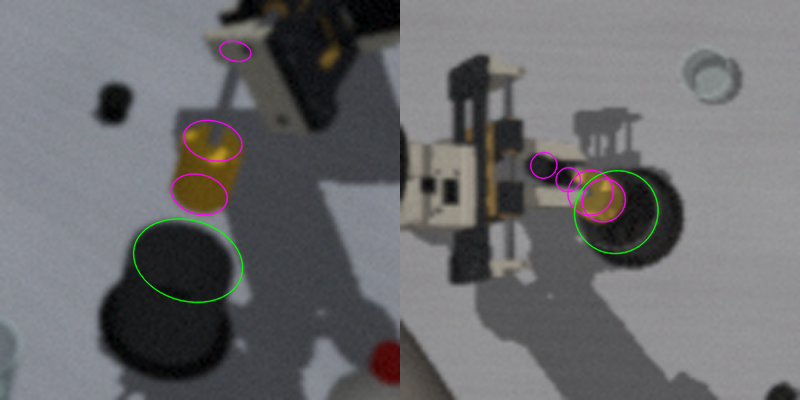

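```bash
python3 -m pendant "[[[0.008,-0.0036,0.004],[-0.004,0,-0.006],0.01],[[0.022,-0.0036,0.014],[-0.004,0,-0.006],0.01],[[0.038,-0.0036,0.026],[-0.004,0,-0.006],0.01],[[0.054,-0.0036,0.038],[-0.004,0,-0.006],0.01],[[0.07,-0.0036,0.05],[-0.004,0,-0.006],0.01],[[0.086,-0.0036,0.062],[-0.004,0,-0.006],0.01],[[0.102,-0.0036,0.074],[-0.004,0,-0.006],0.01],[[0.117,-0.0036,0.085],[-0.004,0,-0.006],0.01],[[0.128,-0.0036,0.0934],[-0.004,0,-0.006],0.01],[[0.128,-0.0036,0.0934],[-0.004,0,-0.006],0.01]]" | grep -E "pos|force"
python3 - <<'E'
from tg import *
st(); PO=np.array([545.,322.])
goal(*tgt(PO,np.radians(-85),0,7,0,s=170,ang=52))
E
```

```text
tool_pos: [534.0, 446.8, 276.9]
contact_force: [0.3, -0.7, -2.1]
t23.05 q [ 0.715  0.95   0.915 -0.723  1.843  0.636] F [ 0.3 -0.7 -2.1] w21.6 g [544.3 321.7 179.4] z [ 0.065 -0.787 -0.613] y [ 0.996  0.086 -0.004]
shift [0.0016 0.0001 0.0013] rot [-0.0035  0.0027  0.0026] | g now [544.3 321.7 179.4]
```

```bash
python3 -m pendant "[[[0.0008,0,0.0006],[0,0,0],0.01],[[0.0016,0,0.0012],[0,0,0],0.01],[[0.0016,0,0.0012],[0,0,0],0.01]]" | grep -E "pos|force"
for i in 1 2; do python3 -m pendant "[[[0.0006,0,0.0005],[0,0,0],0.01],[[0.0008,0,0.0006],[0,0,0],0.01],[[0.0008,0,0.0006],[0,0,0],0.01]]" | grep -E "force"; done; python3 -c "
from g import *; st()"
```

```text
tool_pos: [534.0, 448.0, 280.0]
contact_force: [0.8, 0.8, -0.5]
contact_force: [-0.7, -0.3, -0.5]
contact_force: [-0.3, 0.5, -0.8]
t23.80 q [ 0.717  0.95   0.914 -0.722  1.839  0.64 ] F [-0.3  0.5 -0.8] w21.2 g [544.8 323.2 178.7] z [ 0.069 -0.785 -0.616] y [0.996 0.087 0.001]
```

```bash
for i in 1 2; do python3 -m pendant "[[[0.0006,0,0.0005],[0,0,0],0.01],[[0.0008,0,0.0006],[0,0,0],0.01],[[0.0008,0,0.0006],[0,0,0],0.01]]" | grep -E "force"; done; python3 -c "
from g import *; st()"
```

```text
contact_force: [0.1, -0.2, -1.2]
contact_force: [0.3, 0.3, -1.1]
t24.30 q [ 0.717  0.952  0.916 -0.722  1.837  0.642] F [ 0.3  0.3 -1.1] w21.5 g [544.8 323.2 176.6] z [ 0.069 -0.785 -0.616] y [0.996 0.087 0.001]
```

```bash
python3 -m pendant "[[[0.0005,0,0.0004],[0,0,0],0.01],[[0.0005,0,0.0004],[0,0,0],0.01],[[0.0005,0,0.0004],[0,0,0],0.03],[[0.0005,0,0.0004],[0,0,0],0.04],[[0.0005,0,0.0004],[0,0,0],0.06],[[0.0005,0,0.0004],[0,0,0],0.08],[[0.0005,0,0.0004],[0,0,0],0.08],[[0.0005,0,0.0004],[0,0,0],0.08],[[0.0005,0,0.0004],[0,0,0],0.08],[[0.0005,0,0.0004],[0,0,0],0.08]]" | grep -E "force|width"
python3 -m pendant "[[[0,0,0],[0,0,0],0.08],[[0,0,-0.01],[0,0,0],0.08],[[0,0,-0.025],[0,0,0],0.08],[[0,0,-0.045],[0,0,0],0.08],[[0,0,-0.065],[0,0,0],0.08],[[0,0,-0.085],[0,0,0],0.08],[[0,0,-0.105],[0,0,0],0.08],[[0,0,-0.12],[0,0,0],0.08],[[0,0,-0.12],[0,0,0],0.08]]" | grep -E "force|pos"
python3 - <<'E'
from tg import *
st(); view('b7',np.array([545,322,6.]),np.array([0,0,1.]),[545,322,100],110)
E
```

```text
contact_force: [-0.3, -0.8, 1.0]
grip_width: 69.6
tool_pos: [524.4, 544.1, 349.6]
contact_force: [-0.0, 0.6, -0.0]
t25.88 q [ 0.812  1.081  0.433 -0.789  2.156  0.454] F [-0.   0.6 -0. ] w79.8 g [536.  419.6 251.4] z [ 0.073 -0.783 -0.618] y [0.996 0.089 0.004]
```

View pics/b7.png

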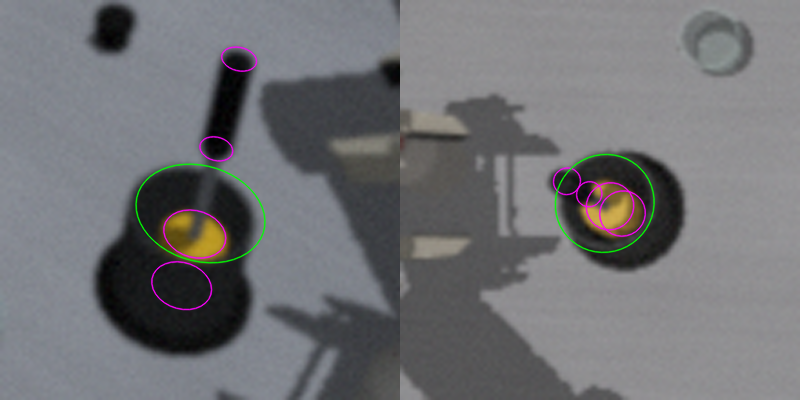

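```bash
python3 -m pendant "[[[0,0,-0.01],[0,0,0],0.08],[[0,0,-0.01],[0,0,0],0.08],[[0,0,-0.01],[0,0,0],0.08],[[0,0,-0.01],[0,0,0],0.08],[[0,0,-0.01],[0,0,0],0.08],[[0,0,-0.01],[0,0,0],0.08]]" | grep force
python3 - <<'E'
from h import *; from plant import *
O=[]
for n in("scene","top"):
    a=np.load(n+".npz")["color"]; b=capture(n)["color"]; d=cv2.absdiff(a,b).max(2); m=(d>40)[...,None]
    O.append(cv2.resize(np.where(m,b[:,:,::-1],(b[:,:,::-1]*.4+130).clip(0,255).astype(np.uint8)).astype(np.uint8),(400,300)))
    O.append(cv2.resize(b[:,:,::-1],(400,300)))
cv2.imwrite("pics/end.png",np.vstack([np.hstack(O[:2]),np.hstack(O[2:])]))
E
```

```text
contact_force: [-0.2, 0.3, 0.1]
```

View pics/end.png

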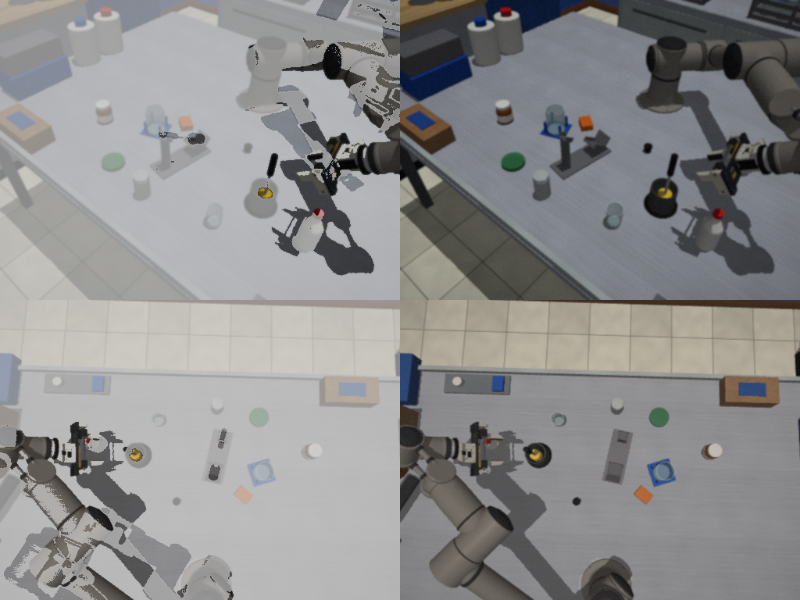

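```bash
python3 -c "
from plant import *; print(close_job())"
```

```text
the job is handed in; nothing more can be done
None
```

The job is done and handed in at about 26.5 s on the robot's clock, against the 72 s limit.

- **Leaning in the beaker:** I lifted the brush off its rest by the free end of the handle, stood it bristles down in the beaker and let go. It leaned about 26° against the rim, as predicted.
- **Scrubbing:** I took it again by the black handle and made two full strokes against the glass. The top of the bristles reached z ≈ 110–111 mm, with the rim at 110 mm, and each stroke went back down to the floor. The sideways force on the wall was about 3–4 N. The highest contact force I read was about 6 N, from the light touch that found the floor.
- **In the pot:** The brush stands upright in the steel pot. The robot has let go and backed off, and the force on it reads about 0 N.
- **Other things on the bench:** Comparing the first and last pictures, the only changes are the brush, the arm and its shadow. The wash bottle is now in the arm's shadow, so I could only see that it still stands in the same place.

**Checks that disagreed:**
- The brush tilted about 3° in the grip during scrubbing, so it was roughly upright rather than exactly vertical.
- My marked pot rim differs from the camera picture by about 2–3 mm, well inside the clearance.
- I let go at about floor height without first feeling the pot floor.

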